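Replace a snapped bat pin on a throwing wheel

TASK

One bat pin of the throwing wheel has snapped off. Take the pin punch from the tool block and feel down the empty pin hole, a little deeper than the new pin's shank will reach, gently pushing any leftover stub down out of the way. Then stand the punch back in its hole in the block and press the new orange pin into the wheel's hole until its collar is fully home on the head; force nothing, and do not knock the unfired clay cup.

Things in the scene. Friction and masses are not known exactly. Their poses are not given: they have to be found in the camera images.
- head: wheel head of a blue throwing wheel: fixed aluminium disc, 220 mm across, 20 mm thick; it does not turn. Origin at the centre of its top face, z up. On its x axis two brass plates, 54 (x) x 46 mm, 0.5 mm proud, are clamped in slots; each carries a pin hole. The -x one holds the intact black pin (11 mm collar radius, 22 mm high), the +x one is empty.
- slot_end (a point): end mark of the slot on the head's top face, 87 mm out along the head's x axis; axes as the head's. The plate with the empty pin hole was clamped by hand somewhere along the slot: the hole's centre lies 3 to 25 mm inward of this mark (x = -0.003 to -0.025, y = 0 in this frame), to be found by eye or feel. Round, 11 mm wide, 1 mm chamfer, vertical, open below.
- bore_end (a point): 25 mm below slot_end, same axes: the hole must be clear down to this height. 11 to 23 mm down, two sprung rubber lips 9 mm apart spread for a 10 mm shank (5 to 10 N to push it through). A black stub, 9.4 mm wide, 14 mm long, may be stuck in the hole, its top 4 mm down or deeper; it slides down under about 14 N and stays where it is pushed. Below this height it does no harm.
- punch_mid (a point): centre of the handle of the pin punch, on its axis: yellow cylinder 24 mm across, 70 mm high (35 mm above and below this point), on a steel shaft 8 mm across and 72 mm long that points down; z up along the axis. 0.1 kg. It hangs in the tool block with the handle's lower end on the block's top.
- punch_tip (a point): the flat lower end of the punch's shaft, on its axis, 107 mm below punch_mid; z up along the axis.
- block: fixed wooden tool block, 150 mm (x) by 70 mm (y) and 85 mm high, origin at the centre of its underside. Two holes in its top, 14 mm wide and 79 mm deep: at x = -45 mm for the punch, at x = +45 mm with the new pin in it.
- punch_rest (a point): mouth of the punch's hole in the block's top, at its centre; axes as the block's.
- pin_mid (a point): centre of the new bat pin, on its axis: orange plastic, upright, 45 mm high, z up. It hangs in the block with its collar on the block's top. This point lies 22.5 mm above the foot, 1.5 mm below the collar's underside and 13.5 mm below the middle of the stud.
- pin_seat (a point): point on the new pin's axis at the underside of its collar, z up. Below it: shank 10 mm across, 24 mm long, chamfered foot. Above it: collar 22 mm across, 3 mm thick, then the stud, 10 mm across, 18 mm high (the part to grip).
- greenware: unfired grey clay cup standing on the table, 72 mm across at the rim and 85 mm high, origin at the centre of its underside.
Things that resemble listed ones, but are neither listed nor needed, are in the scene too. Of the things that look like the part that bears punch_mid, the larger one is meant.

How it is judged:
By the outcome, as a careful person would: the job done as asked, in the order asked, and still so for the second after the job is handed in, with the robot touching nothing.
It also fails if it takes over 72 s, if anything falls off the work surface, if the arm or the gripper's body presses on something with over 40 N, if the wrist force passes 120 N, or if a joint passes its speed limit or range.

ROBOT

A 7-joint arm with a two-finger parallel gripper is mounted at the origin on the work surface. World frame = base frame: x ahead of the robot, y to its left, z up, the work surface at z = 0. Lengths are in m, angles in rad, forces in N, time in s.
With the tool pointing down it reaches from about 0.425 to 0.825 m from the base axis. Payload 3.6 kg.
Tool frame: the origin (TCP) lies midway between the tips of the shut fingers; the grasp point (between the pads) lies 19 mm behind it; z points along the fingers, y is the line along which they close (so a half turn about z gives the same grasp; the last joint's range is limited). The gripper opens to 93 mm and grips with 3 to 60 N. Pads are 15 mm wide; open, the fingers measure 128 mm over their backs; the gripper's body (75 mm by 188 mm) begins 65 mm behind the grasp point.
Start: joints at [1.198, 0.615, -0.013, 1.423, 0.008, 1.103, -0.04], TCP at [0.221, -0.611, 0.219] pointing down, gripper open.
Joint ranges: [-3.12, 3.12], [-0.3, 2.06], [-1.34, 1.32], [0.26, 2.42], [-1.36, 4.5], [0.01, 1.98], [-2.84, 2.84]. Speed limits (rad/s): [2.79, 2.79, 3.14, 3.14, 3.14, 3.14, 3.14].

INTERFACE

Orientations are given as a unit quaternion [x, y, z, w].
In Python, from bench import ctrl, viewer, models gives the robot as it stands. The module is installed in compiled form; this text tells all that it offers.
- The arm moves only by the tool drive_tool, never from a script. Its argument "rows" is a list of rows, each a list of 5 numbers: the closure, from -1 (fully open) to 1 (shut), then the shift along the world's x, y, z in cm, then the turn about the world's z in rad. A call has 1 to 12 rows; each row is the pose to reach, as a shift and turn from the pose commanded when the call began; what a row does not reach only later rows make up. A row lasts 1/10 s, in which the tool goes at most 50 mm and 8.59 degrees, less where a joint would pass 70% of its speed; a pose out of reach is approached as far as the arm can. A call with a gripper value outside its range is refused whole. The fingers move at their own pace and stop on an object; "grip_force" is the grip in N (left out, the last holds). Time passes only in rows, so rows that repeat a pose let the fingers close. It gives the time, the measured TCP pose, the force, the opening and the grip force at its end, in the units of the state.
- ctrl.state(): the state, without advancing time (a new reading comes with each control period).
- viewer.read_camera(name): name is "scene" or "side" or "wrist"; returns the picture (480x640x3 uint8, blue, green, red); there is no depth.
- viewer.get_calibration(name): a dict with "intrinsics" (3x3 intrinsics, pixels), "R" (3x3) and "t" (3): a world point X has camera coordinates R X + t. Camera axes: x right, y down, z forward; pixel columns grow to the right and rows downward; lengths in m; the calibration is good to about 2 mm. A picture is of the moment at which its call begins: read the wrist's pose just before it. get_calibration takes no time and is no camera call; for the wrist camera it gives the pose at the moment of the call.
- ctrl.job_done(): hands the job in; it is judged then, once.
Trained networks look in the newest picture that a camera, given by its name, has taken for a name from the list of things; names that differ only in an ending like _2 or _b are one class to them, and where a whole thing is asked for, a point or a joint stands for the part that bears it (a point fixed in the world has none). Each returns a list of dicts, best first, with "conf" (0 to 1); they miss things now and then, are a little off and sometimes report something else, mostly with a low value. They report only what shows in the picture. A call takes as long as a camera call. They do not tell look-alikes from the thing itself.
- models.masks_of(camera, label): "pixels" (480x640 bool, what is visible of it) and "rect" ([centre column, centre row, width, height] in pixels, round what is visible of it).
The state is a dict: "time_s": time; "joint_pos": joint angles; "dq": joint speeds; "tau": joint torques, N m; "tcp_pos": TCP position; "tcp_rot": TCP orientation; "force": force on the tool from outside, world axes, zero at the start; "wrist_torque": the same for the moment, N m; "opening": opening from 0.0 (shut) to 1.0 (fully open); "grasp_force": force on a finger pad.
Only numpy, scipy, OpenCV 4.12 (cv2) and the standard library are available. Lean on these libraries where they do the work, as an engineer would, in place of code of your own. Each camera call takes 0.05 s, during which the arm holds its last target. There are 200 camera calls.

## Working session

There is one attempt and no reset: what is moved stays moved. The work goes in short steps, Python scripts to look and compute and a tool call to move; the robot and the scene stay as the last step left them, time stands still between calls to the robot, and variables do not carry over. Pictures are saved under pics/ and viewed, at most 10 in all, crops included, and the job is handed in when it is done.

Besides the shell and the picture viewer there is one more tool, called after "Call:" by a JSON object that holds its "op" and its "data". drive_tool: Moves the arm, as the interface text tells. Its arguments: {"type":"object","properties":{"rows":{"type":"array","items":{"type":"array","items":{"type":"number"}}},"grip_force":{"type":"number"}},"required":["rows"]}

```bash
mkdir -p pics; cat > h.py <<'E'
import numpy as np, cv2
from bench import ctrl, viewer, models
def cal(n):
    c=viewer.get_calibration(n); return np.array(c["intrinsics"]),np.array(c["R"]),np.array(c["t"])
def onz(c,u,v,z):
    K,R,t=c; d=R.T@np.linalg.inv(K)@np.array([u,v,1.]); o=-R.T@t
    return o+d*(z-o[2])/d[2]
def proj(c,X):
    K,R,t=c; p=K@(R@np.array(X)+t); return p[:2]/p[2]
def tri(obs):
    A=np.zeros((3,3));b=np.zeros(3)
    for c,u,v in obs:
        K,R,t=c; d=R.T@np.linalg.inv(K)@np.array([u,v,1.]); d/=np.linalg.norm(d); P=np.eye(3)-np.outer(d,d); A+=P;b+=P@(-R.T@t)
    return np.linalg.solve(A,b)
E
python3 - <<'E'
from h import *
s=ctrl.state();print(s)
ims=[]
for n in ["scene","side"]:
    im=viewer.read_camera(n);cv2.imwrite(f"pics/{n}0.png",im)
    K,R,t=cal(n);print(n,(-R.T@t).round(3),K[0,0])
    for l in ["head","punch_mid","block","pin_mid","greenware"]:
        for m in models.masks_of(n,l): print(l,round(m["conf"],2),np.round(m["rect"],1))
E
```

```text
{'time_s': 0.0, 'joint_pos': array([ 1.19750049,  0.61586402, -0.01265918,  1.42486604,  0.00807639,
        1.10338259, -0.04036998]), 'dq': array([ 0.00080652,  0.00136178,  0.00081569,  0.00161626,  0.00023609,
        0.00349496, -0.00049659]), 'tau': array([-4.07468651e-04, -4.58929718e+01,  2.08715033e-01, -1.65741366e+01,
       -6.11245888e-02,  2.05128675e-02,  2.37803488e-04]), 'tcp_pos': array([ 0.22070038, -0.61056176,  0.21752775]), 'tcp_rot': array([ 9.84993051e-01,  1.72589578e-01, -2.07414933e-04, -1.21804080e-03]), 'force': array([-0.5898196 , -0.74284834,  0.15778301]), 'wrist_torque': array([-0.0165503 , -0.03200742, -0.00351956]), 'grasp_force': 0.0, 'opening': 1.000070390419056}
scene [0.864 0.754 0.846] 507.07198811846604
head 0.67 [357.2 349.6  92.8  69.2]
head 0.65 [242.2 183.9 102.2  62.6]
punch_mid 0.72 [410.9 368.9  14.2  37.9]
punch_mid 0.62 [381.8 320.1  25.   35.1]
punch_mid 0.3 [244.2 180.6 100.4  67.3]
block 0.93 [354.1 352.1  89.9  66. ]
pin_mid 0.54 [331.9 339.5   9.7  18.3]
greenware 0.79 [461.9 361.3  43.5  51. ]
side [ 0.183 -0.523  0.577] 471.503233315893
head 0.77 [453.1 305.2 168.4 111.8]
head 0.41 [302.4 242.7  75.9  55.3]
head 0.34 [280.2 211.2  10.6  31.9]
punch_mid 0.86 [282.6 210.3  12.9  31.8]
punch_mid 0.54 [257.1 223.2  10.4  40. ]
block 0.69 [302.9 242.1  74.3  57.6]
greenware 0.81 [214.4 229.6  29.3  45.5]
```

View pics/scene0.png

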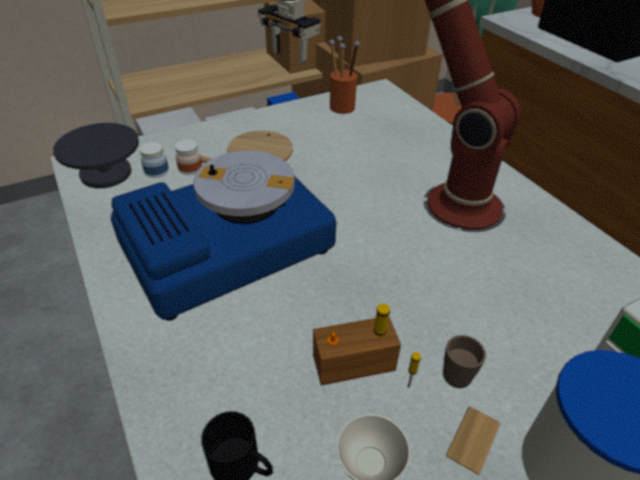

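View pics/side0.png

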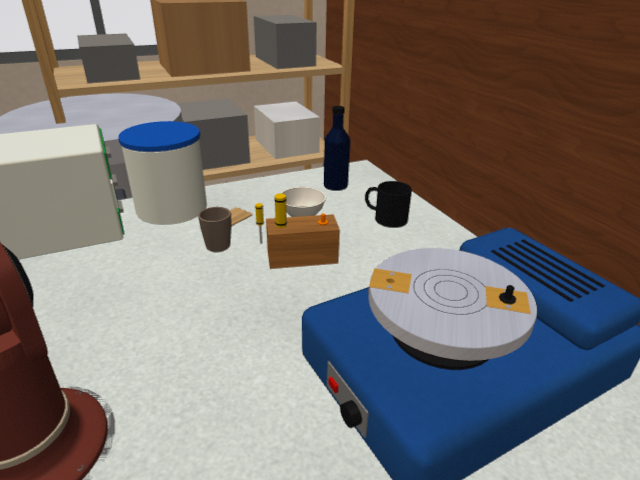

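The big yellow handle in the block is at scene (382,320) and side (281,210). A smaller yellow look-alike beside the block is at scene (414,365). The punch is the larger one, standing in the block. The orange pin is at scene (333,339), the cup at (463,361), the black pin at (212,172), and the empty plate at (281,183). I'll triangulate next and make the confirming crop.

```bash
python3 - <<'E'
from h import *
a=cal("scene");b=cal("side")
def L(n,x,y,x2,y2):
    X=tri([(a,x,y),(b,x2,y2)]);print(n,X.round(4),(proj(a,X)-[x,y]).round(1));return X
L("punch",382,320,280.5,209.5)
L("small",415,358,259.5,214)
L("pin",333,338.5,323,219)
L("cup",463.5,350,215.5,216)
L("hole",281,183,390,281.5);L("blackpin",212.5,170,509,292)
s=cv2.imread("pics/scene0.png");d=cv2.imread("pics/side0.png")
o=np.hstack([cv2.resize(s[300:400,300:420],(400,333),interpolation=2),cv2.resize(d[180:280,230:350],(400,333),interpolation=2)])
o2=np.hstack([cv2.resize(s[145:215,190:300],(400,255),interpolation=2),cv2.resize(d[240:350,360:540],(400,255),interpolation=2)])
cv2.imwrite("pics/crop0.png",np.vstack([o,o2]))
# block top corners from scene assuming z=.085
E
```

```text
punch [0.4794 0.3025 0.1212] [-0.6  0.1]
small [0.4544 0.3762 0.0801] [-1.4  0.3]
pin [0.5666 0.2784 0.092 ] [-0.5  0. ]
cup [0.3638 0.4039 0.0799] [-0.5  0.1]
hole [ 0.5004 -0.0793  0.1861] [-0.8 -0.1]
blackpin [ 0.6216 -0.1772  0.1989] [-1.  -0.4]
```

View pics/crop0.png

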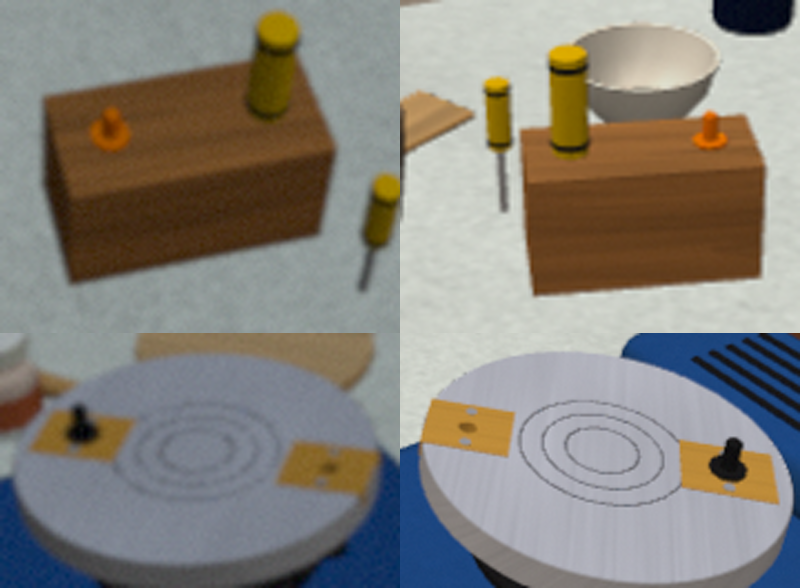

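The crop confirms it: the larger punch stands in the block (-x hole) with the pin in the other hole. The empty hole is in the right-hand plate in the scene view. I'll go above the wheel first for a close look.

Call:
{"op": "drive_tool", "data": {"rows": [[-1, 0, 0, 12, 0], [-1, 4, 6, 14, 0.1], [-1, 28, 50, 14, 0.95], [-1, 28, 50, 14, 0.95], [-1, 28, 50, 14, 0.95], [-1, 28, 50, 14, 0.95], [-1, 28, 50, 14, 0.95], [-1, 28, 50, 14, 0.95], [-1, 28, 50, 14, 0.95], [-1, 28, 50, 14, 0.95], [-1, 28, 50, 14, 0.95], [-1, 28, 50, 14, 0.95]]}}

```text
time_s: 1.8
tcp_pos: [0.4801, -0.1481, 0.3551]
tcp_rot: [0.797, 0.604, 0.0, 0.001]
force: [0.8, -0.8, 0.3]
opening: 1.0
grasp_force: 0.0
```

Call:
{"op": "drive_tool", "data": {"rows": [[-1, 0, 0, 0, 0], [-1, 0, 0, 0, 0], [-1, 0, 0, 0, 0]]}}

```text
time_s: 2.1
tcp_pos: [0.4789, -0.1514, 0.3543]
tcp_rot: [0.798, 0.603, -0.001, 0.0]
force: [-0.1, -0.8, -0.3]
opening: 1.004
grasp_force: 0.0
```

```bash
python3 - <<'E'
from h import *
s=ctrl.state();print(s['time_s'],s['tcp_pos'],s['tcp_rot'],s['joint_pos'].round(2))
c=cal("wrist")
im=viewer.read_camera("wrist");cv2.imwrite("pics/w1.png",im)
K,R,t=c;print((-R.T@t).round(3),R[2].round(2),K[0,0],proj(c,[.5,-.079,.186]),proj(c,[.6216,-.177,.186]))
E
```

```text
2.1 [ 0.47888338 -0.15139174  0.35425868] [ 7.97778676e-01  6.02950005e-01 -6.84503036e-04  8.39315595e-05] [ 0.56  0.29 -0.41  1.6   0.12  1.28 -0.14]
[ 0.497 -0.085  0.52 ] [-0.07 -0.24 -0.97] 333.28968598050534 [323.00149893 144.60126163] [464.88259996 207.38702641]
```

View pics/w1.png

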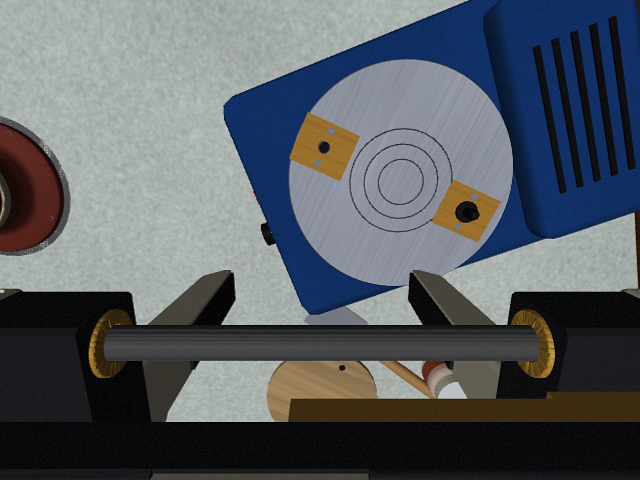

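The wrist view shows the empty hole at (324,147), the black pin at (467,211) and the head centre at (401,182), which agrees with the triangulation. Next I'll move towards the block and look once from close by.

Call:
{"op": "drive_tool", "data": {"rows": [[-1, 0, 35, 0, 0], [-1, 0, 35, 0, 0], [-1, 0, 35, 0, 0], [-1, 0, 35, 0, 0], [-1, 0, 35, 0, 0], [-1, 0, 35, 0, 0], [-1, 0, 35, -5, 0], [-1, 0, 35, -5, 0], [-1, 0, 35, -5, 0], [-1, 0, 35, -5, 0], [-1, 0, 35, -5, 0]]}}

```text
time_s: 3.25
tcp_pos: [0.4809, 0.198, 0.3055]
tcp_rot: [0.798, 0.602, 0.001, 0.001]
force: [0.2, -0.6, -1.4]
opening: 1.001
grasp_force: 0.0
```

```bash
python3 - <<'E'
from h import *
w1=cv2.imread("pics/w1.png")
s=ctrl.state();print(s['time_s'],s['tcp_pos'],s['tcp_rot'],s['joint_pos'].round(2))
c=cal("wrist")
im=viewer.read_camera("wrist");cv2.imwrite("pics/w2.png",im)
for n,X in dict(punchtop=[.4794,.3025,.155],pin=[.5666,.2784,.106]).items(): print(n,proj(c,X))
hsv=cv2.cvtColor(im,cv2.COLOR_BGR2HSV)
for l in ["punch_mid","pin_mid"]:
    for m in models.masks_of("wrist",l): print(l,round(m["conf"],2),np.round(m["rect"],1))
E
```

```text
3.25 [0.48092386 0.19800636 0.30554832] [7.98368379e-01 6.02168384e-01 7.33279034e-04 7.93792782e-04] [-0.05  0.37 -0.55  1.65  0.21  1.18 -0.93]
punchtop [288.3762411  115.90832281]
pin [379.90111306 120.09870812]
punch_mid 0.62 [289.9 121.6  33.   33.2]
pin_mid 0.74 [377.8 124.2  18.6  22.7]
pin_mid 0.69 [336.2 125.  137.8  68.9]
pin_mid 0.18 [291.2 121.3  26.   34.5]
```

View pics/w2.png

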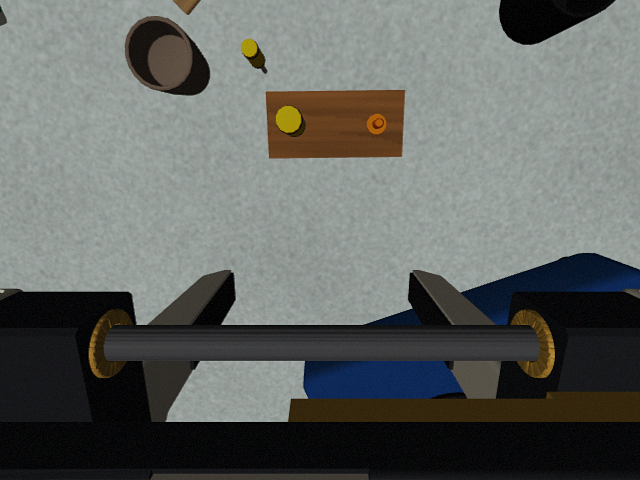

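The handle top is at (289,120), the pin stud at (377,123), the cup at (165,57) and the small look-alike at (250,48).

```bash
python3 - <<'E'
from h import *
im=cv2.imread("pics/w2.png");c=cal("wrist")
hsv=cv2.cvtColor(im,cv2.COLOR_BGR2HSV)
m=cv2.inRange(hsv,(22,150,165),(34,255,255));m[:100]=0;m[160:]=0
n,_,st,ce=cv2.connectedComponentsWithStats(m);i=1+st[1:,4].argmax();print(st[i],ce[i]);print("handle top",onz(c,*ce[i],.155))
m=cv2.inRange(hsv,(5,180,90),(20,255,255));m[:105]=0;m[145:]=0;m[:,:355]=0;m[:,395:]=0
n,_,st,ce=cv2.connectedComponentsWithStats(m);i=1+st[1:,4].argmax();print(st[i],ce[i]);print("collar",onz(c,*ce[i],.090))
P=onz(c,267,91,.085),onz(c,405,90,.085),onz(c,403,157,.085),onz(c,269,158,.085);print(np.round(P,4),np.mean(P,0))
E
```

```text
[276 106  24  26 483] [287.75983437 118.76604555]
handle top [0.47745995 0.30124307 0.155     ]
[362 113  29  22 362] [376.02209945 123.28453039]
collar [0.56408524 0.27802737 0.09      ]
[[0.4598 0.3422 0.085 ]
 [0.6028 0.3027 0.085 ]
 [0.5858 0.2348 0.085 ]
 [0.4401 0.275  0.085 ]] [0.52215278 0.28867133 0.085     ]
```

Call:
{"op": "drive_tool", "data": {"rows": [[-0.2, -0.2, 10.3, 0, 0], [-0.2, -0.2, 10.3, 0, 0], [-0.2, -0.2, 10.3, 0, 0], [-0.2, -0.2, 10.3, -10, 0], [-0.2, -0.2, 10.3, -12, 0], [-0.2, -0.2, 10.3, -14, 0], [-0.2, -0.2, 10.3, -17, 0], [-0.2, -0.2, 10.3, -19.7, 0], [-0.2, -0.2, 10.3, -19.7, 0], [-0.2, -0.2, 10.3, -19.7, 0]]}}

```text
time_s: 4.4
tcp_pos: [0.4783, 0.3029, 0.1082]
tcp_rot: [0.797, 0.604, 0.0, 0.0]
force: [0.5, 0.1, 0.2]
opening: 0.604
grasp_force: 0.0
```

Call:
{"op": "drive_tool", "data": {"rows": [[1, 0, 0, 0, 0], [1, 0, 0, 0, 0], [1, 0, 0, 0, 0], [1, 0, 0, 0, 0], [1, 0, 0, 0, 0], [1, 0, 0, 0, 0], [1, 0, 0, 0, 0]], "grip_force": 30}}

```text
time_s: 5.1
tcp_pos: [0.4783, 0.3033, 0.1082]
tcp_rot: [0.797, 0.604, 0.001, 0.0]
force: [0.8, -0.7, 5.1]
opening: 0.254
grasp_force: 30.0
```

Call:
{"op": "drive_tool", "data": {"rows": [[1, 0, 0, 3, 0], [1, 0, 0, 7, 0], [1, 0, 0, 11, 0], [1, 0, 0, 16, 0], [1, 0, 0, 21, 0], [1, 0, 0, 24.5, 0], [1, 0, 0, 24.5, 0]]}}

```text
time_s: 5.8
tcp_pos: [0.4784, 0.3054, 0.3575]
tcp_rot: [0.797, 0.604, 0.005, -0.0]
force: [-0.1, -0.4, -1.3]
opening: 0.251
grasp_force: 30.0
```

Call:
{"op": "drive_tool", "data": {"rows": [[1, 0.3, -5, 0, 0], [1, 0.5, -10, 0, 0], [1, 0.8, -15, 0, 0], [1, 1.1, -20, 0, 0], [1, 1.4, -25, 0, 0], [1, 1.7, -30, 0, 0], [1, 2, -34.5, 0, 0], [1, 2.2, -38, 0, 0], [1, 2.2, -38.3, 0, 0], [1, 2.2, -38.3, 0, 0], [1, 2.2, -38.3, 0, 0], [1, 2.2, -38.3, 0, 0]]}}

```text
time_s: 7.0
tcp_pos: [0.4993, -0.0777, 0.3521]
tcp_rot: [0.796, 0.605, -0.0, -0.001]
force: [-0.0, -0.3, -0.9]
opening: 0.253
grasp_force: 30.0
```

```bash
python3 - <<'E'
from h import *
s=ctrl.state();print(s['time_s'],s['tcp_pos'],s['tcp_rot'],s['joint_pos'].round(2),s['opening'],s['force'])
c=cal("wrist")
im=viewer.read_camera("wrist");cv2.imwrite("pics/w3.png",im)
side=viewer.read_camera("side");cv2.imwrite("pics/s3.png",side)
T=s['tcp_pos']; print("tip",proj(c,T-[0,0,.0952]),"side",proj(cal("side"),T-[0,0,.0952]))
print("hole pred",proj(c,[.5,-.079,.186]))
E
```

```text
7.0 [ 0.49934405 -0.07766022  0.35212963] [ 7.95891613e-01  6.05438722e-01 -2.78036336e-05 -7.02938484e-04] [ 0.45  0.31 -0.47  1.59  0.14  1.28 -0.31] 0.252773203963584 [-0.009662   -0.33306139 -0.88282677]
tip [322.5918858  239.70024434] side [392.29538925 237.92810125]
hole pred [323.39070575 223.01354584]
```

View pics/w3.png

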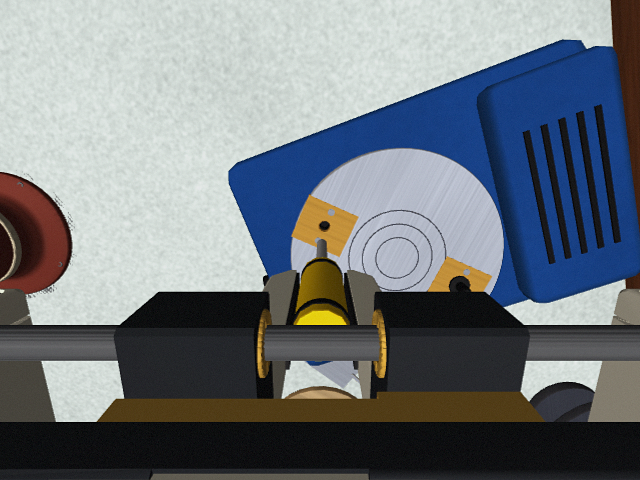

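The punch hangs straight, with its tip at about (321,241) in front of the hole at (324,226). I'll refine both in numbers and view one enlarged crop.

```bash
python3 - <<'E'
from h import *
w=cv2.imread("pics/w3.png");c=cal("wrist");sd=cv2.imread("pics/s3.png");b=cal("side")
def dark(im,x,y,r,th):
    g=im.astype(int).max(2)[y-r:y+r+1,x-r:x+r+1]; W=np.clip(th-g,0,None).astype(float); yy,xx=np.mgrid[y-r:y+r+1,x-r:x+r+1]
    return (xx*W).sum()/W.sum(),(yy*W).sum()/W.sum()
h=dark(w,324,225,7,110);print(h)
s0=cv2.imread("pics/side0.png");print(s0[276:288,380:401].max(2))
print("hole on z .186",onz(c,*h,.186))
o=np.hstack([cv2.resize(w[205:265,290:350],(400,400),interpolation=2),cv2.resize(sd[215:305,350:440],(400,400),interpolation=2)])
cv2.imwrite("pics/crop3.png",o)
for p in [(390,282),(390,283)]: print(tri([(c,*h),(b,*p)]))
E
```

```text
(np.float64(324.0118226600985), np.float64(225.38029556650247))
[[190 190 190 189 190 188 187 188 187 188 188 190 189 188 189 189 190 190
  189 189 188]
 [188 188 188 189 189 189 189 189 189 188 186 187 189 188 189 188 188 188
  188 188 189]
 [188 189 189 189 189 188 183 175 175 168 168 174 184 187 191 189 189 188
  188 188 187]
 [190 189 190 189 188 183 163 130 124 126 127 134 143 165 187 190 190 190
  190 190 190]
 [188 188 190 189 190 183 154 119 123 125 129 135 138 150 172 191 189 190
  191 191 189]
 [186 187 186 186 188 188 176 143 128 127 130 137 140 144 163 190 189 189
  188 188 190]
 [188 189 188 187 187 186 186 179 158 146 141 147 149 158 177 190 191 190
  191 190 190]
 [190 190 190 190 190 189 189 189 187 183 175 177 180 185 187 186 187 188
  189 189 188]
 [191 191 191 191 190 191 189 189 185 185 189 190 189 189 188 187 186 186
  186 185 186]
 [193 193 192 193 192 193 189 178 163 163 178 186 191 189 190 189 191 190
  190 188 189]
 [189 190 190 191 191 191 180 152 155 157 159 164 191 191 192 190 192 190
  191 191 190]
 [185 186 188 188 190 188 183 165 152 151 151 161 186 191 191 192 192 192
  191 191 191]]
hole on z .186 [ 0.50021344 -0.08227321  0.186     ]
[ 0.50043399 -0.08210175  0.18729177]
[ 0.50037301 -0.08242842  0.18580134]
```

View pics/crop3.png

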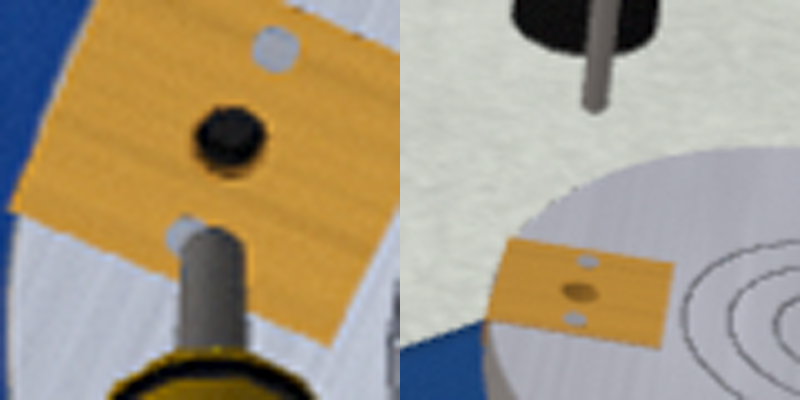

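```bash
python3 - <<'E'
from h import *
c=cal("wrist");b=cal("side");T=ctrl.state()['tcp_pos']
h=tri([(c,324.2,225.6),(b,390.3,280.7)]);t=tri([(c,321.9,240.3),(b,393.5,238)])
print(h,t,"tip-nominal",t-(T-[0,0,.0952]),"shift cm",(h-t)*100)
for X,p in((h,(324.2,225.6)),(t,(321.9,240.3))):print(proj(c,X)-p)
E
```

```text
[ 0.50071204 -0.0819642   0.18936385] [ 0.4995039  -0.0789435   0.25750362] tip-nominal [-2.07235305e-05 -7.12302096e-04  2.70545729e-04] shift cm [ 0.12081394 -0.3020702  -6.81397626]
[0.23092121 0.0742563 ]
[0.8296516  0.26901237]
```

Call:
{"op": "drive_tool", "data": {"rows": [[1, 0.1, -0.3, -2, 0], [1, 0.1, -0.3, -4.5, 0], [1, 0.1, -0.3, -5.5, 0], [1, 0.1, -0.3, -5.7, 0], [1, 0.1, -0.3, -5.7, 0]]}}

```text
time_s: 7.6
tcp_pos: [0.501, -0.0824, 0.296]
tcp_rot: [0.797, 0.604, 0.0, 0.0]
force: [0.7, -0.2, -1.0]
opening: 0.253
grasp_force: 30.0
```

```bash
python3 - <<'E'
from h import *
s=ctrl.state();print(s['time_s'],s['tcp_pos'],s['force'])
c=cal("wrist");b=cal("side")
w=viewer.read_camera("wrist");sd=viewer.read_camera("side")
X=s['tcp_pos']-[0,0,.0952];print(proj(c,X),proj(b,X))
o=np.hstack([cv2.resize(w[225:275,300:350],(400,400),interpolation=2),cv2.resize(sd[250:300,365:415],(400,400),interpolation=2)])
cv2.imwrite("pics/crop4.png",o)
E
```

```text
7.6 [ 0.50096226 -0.08238669  0.2959787 ] [ 0.7388468  -0.22910454 -0.95274188]
[322.37841876 239.60830563] [391.21513028 274.12820004]
```

View pics/crop4.png

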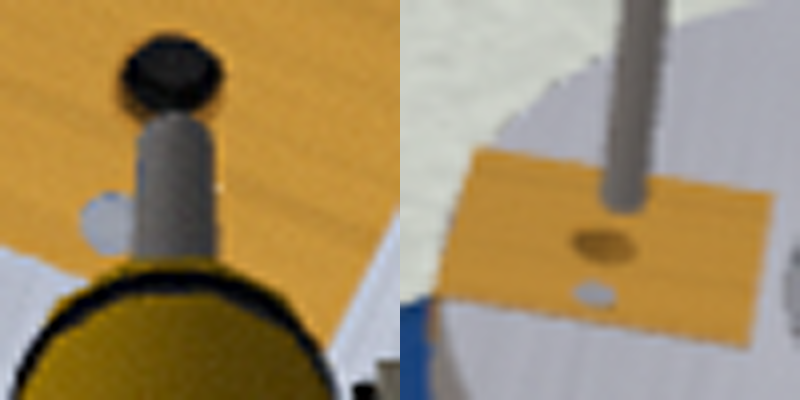

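The tip (wrist centre ≈(321.8,243.4), side ≈(393.1,274.9)) is close above the hole (wrist (321.5,235), side (390.5,280.9)). I'll compute the relative shift.

```bash
python3 - <<'E'
from h import *
c=cal("wrist");b=cal("side")
h=tri([(c,321.5,235.1),(b,390.5,280.9)]);t=tri([(c,321.8,243.3),(b,393.1,274.9)])
print(h,t,(h-t)*100, proj(c,h)-[321.5,235.1],proj(c,t)-[321.8,243.3],proj(b,h)-[390.5,280.9],proj(b,t)-[393.1,274.9])
T=ctrl.state()['tcp_pos']-[0,0,.0952]
# vertical descent: per-camera lateral mismatch at tip if dropped to hole z
for z in (.187,.189,.191):
    hw=onz(c,321.5,235.1,z);hs=onz(b,390.5,280.9,z)
    tw=onz(c,321.8,243.3,z+.0115);ts=onz(b,393.1,274.9,z+.0115)
    print(z,(hw-tw)[:2]*1e3,(hs-ts)[:2]*1e3)
E
```

```text
[ 0.50119317 -0.08190575  0.18883713] [ 0.50087245 -0.08579065  0.2017453 ] [ 0.03207262  0.38848979 -1.29081775] [0.21940537 0.06959685] [0.87830516 0.28084349] [-0.14113666 -0.00479385] [-0.55105558 -0.01386679]
0.187 [0.89267664 3.99462814] [-1.43281425  2.43783906]
0.189 [0.88030749 3.94347844] [-1.37545437  2.49389546]
0.191 [0.86793834 3.89232873] [-1.31809449  2.54995186]
```

Call:
{"op": "drive_tool", "data": {"rows": [[1, 0, 0.3, 0, 0], [1, 0, 0.3, -0.5, 0], [1, 0, 0.3, -0.9, 0], [1, 0, 0.3, -0.9, 0]]}}

```text
time_s: 8.1
tcp_pos: [0.5, -0.0799, 0.2858]
tcp_rot: [0.797, 0.604, -0.001, -0.001]
force: [0.3, 0.1, -0.9]
opening: 0.255
grasp_force: 30.0
```

Call:
{"op": "drive_tool", "data": {"rows": [[1, 0, 0, -0.2, 0], [1, 0, 0, -0.4, 0], [1, 0, 0, -0.6, 0], [1, 0, 0, -0.6, 0]]}}

```text
time_s: 8.5
tcp_pos: [0.5004, -0.0799, 0.2801]
tcp_rot: [0.797, 0.604, -0.0, -0.0]
force: [-0.2, -0.0, -1.1]
opening: 0.255
grasp_force: 30.0
```

Call:
{"op": "drive_tool", "data": {"rows": [[1, 0, 0, -0.15, 0], [1, 0, 0, -0.3, 0], [1, 0, 0, -0.45, 0], [1, 0, 0, -0.6, 0], [1, 0, 0, -0.6, 0]]}}

```text
time_s: 9.0
tcp_pos: [0.5004, -0.0799, 0.2742]
tcp_rot: [0.797, 0.604, -0.0, -0.0]
force: [0.3, -0.1, -0.9]
opening: 0.253
grasp_force: 30.0
```

```bash
python3 - <<'E'
from h import *
c=cal("wrist");b=cal("side");s=ctrl.state();print(s['time_s'],s['tcp_pos'],s['force'])
w=viewer.read_camera("wrist");sd=viewer.read_camera("side")
o=np.hstack([cv2.resize(w[220:270,300:350],(400,400),interpolation=2),cv2.resize(sd[250:300,365:415],(400,400),interpolation=2)])
cv2.imwrite("pics/crop5.png",o)
E
```

```text
9.0 [ 0.50038421 -0.07986266  0.27422476] [ 0.29375941 -0.14416964 -0.91810929]
```

View pics/crop5.png

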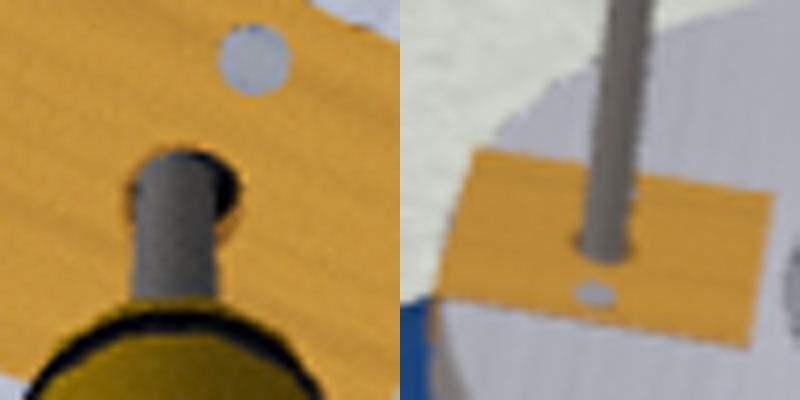

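The shaft is in the hole (wrist (322,244)), about 1 mm to the left of centre. I'll centre it and push down gently.

Call:
{"op": "drive_tool", "data": {"rows": [[1, 0.1, 0, 0, 0], [1, 0.1, 0, -0.1, 0], [1, 0.1, 0, -0.25, 0], [1, 0.1, 0, -0.4, 0], [1, 0.1, 0, -0.55, 0], [1, 0.1, 0, -0.7, 0], [1, 0.1, 0, -0.7, 0]]}}

```text
time_s: 9.8
tcp_pos: [0.5014, -0.0798, 0.2672]
tcp_rot: [0.797, 0.604, -0.0, -0.0]
force: [-0.0, -0.7, -1.1]
opening: 0.253
grasp_force: 30.0
```

Call:
{"op": "drive_tool", "data": {"rows": [[1, 0, 0, -0.15, 0], [1, 0, 0, -0.3, 0], [1, 0, 0, -0.45, 0], [1, 0, 0, -0.6, 0], [1, 0, 0, -0.6, 0]]}}

```text
time_s: 10.3
tcp_pos: [0.5019, -0.0797, 0.264]
tcp_rot: [0.797, 0.604, 0.0, 0.001]
force: [-3.3, 0.4, 11.3]
opening: 0.253
grasp_force: 30.0
```

Contact with the stub at about 20 mm down. I'll grip harder and push gently on.

Call:
{"op": "drive_tool", "data": {"rows": [[1, 0, 0, 0, 0], [1, 0, 0, -0.1, 0], [1, 0, 0, -0.2, 0], [1, 0, 0, -0.3, 0], [1, 0, 0, -0.3, 0]], "grip_force": 50}}

```text
time_s: 10.8
tcp_pos: [0.5019, -0.0797, 0.2612]
tcp_rot: [0.797, 0.604, 0.0, 0.001]
force: [-2.4, 0.8, 12.1]
opening: 0.254
grasp_force: 50.0
```

Call:
{"op": "drive_tool", "data": {"rows": [[1, 0, 0, -0.1, 0], [1, 0, 0, -0.2, 0], [1, 0, 0, -0.3, 0], [1, 0, 0, -0.3, 0], [1, 0, 0, -0.3, 0]]}}

```text
time_s: 11.3
tcp_pos: [0.5019, -0.0797, 0.2581]
tcp_rot: [0.797, 0.604, 0.0, 0.001]
force: [-4.3, -0.1, 11.6]
opening: 0.25
grasp_force: 50.0
```

Call:
{"op": "drive_tool", "data": {"rows": [[1, -0.05, 0, -0.1, 0], [1, -0.05, 0, -0.2, 0], [1, -0.05, 0, -0.3, 0], [1, -0.05, 0, -0.4, 0], [1, -0.05, 0, -0.4, 0]]}}

```text
time_s: 11.8
tcp_pos: [0.5018, -0.0797, 0.2543]
tcp_rot: [0.797, 0.604, 0.001, 0.001]
force: [-3.6, 0.0, 12.3]
opening: 0.251
grasp_force: 50.0
```

```bash
python3 - <<'E'
from h import *
c=cal("wrist");b=cal("side");s=ctrl.state();T=s['tcp_pos'];print(s['time_s'],T,s['force'])
w=viewer.read_camera("wrist");sd=viewer.read_camera("side")
cv2.imwrite("pics/w6.png",w);cv2.imwrite("pics/s6.png",sd)
# handle yellow extent in side view vs. prediction (axis ends)
x0=int(proj(b,T)[0]); col=cv2.cvtColor(sd,cv2.COLOR_BGR2HSV)
y=cv2.inRange(col,(20,120,60),(36,255,255))[:, x0-12:x0+13]; r=np.where(y.sum(1)>0)[0];r=r[(r>180)&(r<275)];print(r.min(),r.max())
for off in (.035,-.035): print(proj(b,T+[0,0,.0118+off]))
E
```

```text
11.8 [ 0.50180851 -0.0796685   0.25425667] [-3.55881599  0.03121859 12.29695571]
205 260
[398.11135217 208.6563913 ]
[392.80159982 254.64105052]
```

Call:
{"op": "drive_tool", "data": {"rows": [[1, 0, 0, 1, 0], [1, 0, 0, 3, 0], [1, 0, 0, 6, 0], [1, 0, 0, 10, 0], [1, 0, 0, 10, 0]]}}

```text
time_s: 12.4
tcp_pos: [0.5041, -0.0795, 0.3569]
tcp_rot: [0.797, 0.604, 0.004, 0.004]
force: [1.3, 0.6, -1.3]
opening: 0.251
grasp_force: 50.0
```

Call:
{"op": "drive_tool", "data": {"rows": [[1, -0.3, 4, 0, 0], [1, -0.6, 9, 0, 0], [1, -0.8, 14, 0, 0], [1, -1.1, 19, 0, 0], [1, -1.4, 24, 0, 0], [1, -1.7, 29, 0, 0], [1, -2, 33.5, 0, 0], [1, -2.3, 37, 0, 0], [1, -2.35, 38.3, 0, 0], [1, -2.35, 38.3, 0, 0], [1, -2.35, 38.3, 0, 0], [1, -2.35, 38.3, 0, 0]]}}

```text
time_s: 13.6
tcp_pos: [0.4786, 0.3006, 0.3513]
tcp_rot: [0.798, 0.602, -0.0, 0.001]
force: [0.6, -0.4, -2.1]
opening: 0.25
grasp_force: 50.0
```

Call:
{"op": "drive_tool", "data": {"rows": [[1, 0, 0, -4, 0], [1, 0, 0, -8, 0], [1, 0, 0, -12, 0], [1, 0, 0, -14, 0], [1, 0, 0, -15, 0], [1, 0, 0, -15, 0], [1, 0, 0, -15, 0]]}}

```text
time_s: 14.3
tcp_pos: [0.4786, 0.3032, 0.2028]
tcp_rot: [0.797, 0.603, 0.001, 0.0]
force: [0.3, 0.6, -1.6]
opening: 0.251
grasp_force: 50.0
```

```bash
python3 - <<'E'
from h import *
c=cal("wrist");s=ctrl.state();T=s['tcp_pos'];print(s['time_s'],T,s['force'],s['wrist_torque'])
w=viewer.read_camera("wrist");sc=viewer.read_camera("side");cv2.imwrite("pics/w7.png",w)
print(proj(c,T-[0,0,.0952]),proj(c,[.4788,.3010,.085]))
o=np.hstack([cv2.resize(w[180:280,270:370],(400,400),interpolation=2),cv2.resize(sc[160:260,235:335],(400,400),interpolation=2)])
cv2.imwrite("pics/crop7.png",o)
E
```

```text
14.3 [0.47861694 0.30321096 0.20282695] [ 0.34131565  0.62571192 -1.5783404 ] [-0.00450084 -0.0172976  -0.02320413]
[322.23842609 239.80040757] [323.00989408 235.54932455]
```

View pics/crop7.png

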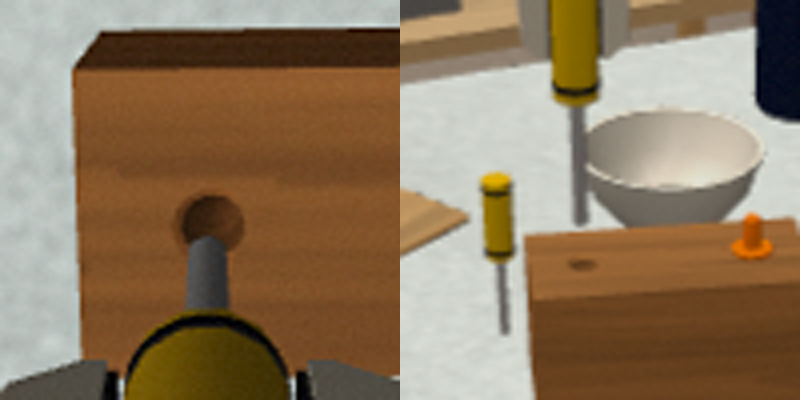

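The tip is aligned with the hole (wrist (322,243) against the hole at (323,236) 23 mm lower; computed offset under 1 mm). Inserting now.

Call:
{"op": "drive_tool", "data": {"rows": [[1, 0, 0, -1.2, 0], [1, 0, 0, -2.2, 0], [1, 0, 0, -3.2, 0], [1, 0, 0, -4, 0], [1, 0, 0, -4, 0]]}}

```text
time_s: 14.9
tcp_pos: [0.477, 0.3026, 0.1598]
tcp_rot: [0.797, 0.604, -0.001, -0.0]
force: [0.7, 0.6, -2.0]
opening: 0.25
grasp_force: 50.0
```

Call:
{"op": "drive_tool", "data": {"rows": [[1, 0, 0, -2, 0], [1, 0, 0, -3.5, 0], [1, 0, 0, -4.7, 0], [1, 0, 0, -5.1, 0], [1, 0, 0, -5.3, 0], [1, 0, 0, -5.3, 0]]}}

```text
time_s: 15.5
tcp_pos: [0.4778, 0.3035, 0.1088]
tcp_rot: [0.797, 0.604, 0.0, -0.0]
force: [-0.3, -0.6, -1.4]
opening: 0.255
grasp_force: 50.0
```

Call:
{"op": "drive_tool", "data": {"rows": [[1, 0, 0, -0.1, 0], [-0.2, 0, 0, -0.1, 0], [-0.2, 0, 0, -0.1, 0], [-0.2, 0, 0, -0.1, 0], [-0.2, 0, 0, -0.1, 0], [-0.2, 0, 0, 3, 0], [-0.2, 0, 0, 7, 0], [-0.2, 0, 0, 11, 0], [-0.2, 0, -2, 13, 0], [-0.2, 4, -7, 13, 0], [-0.2, 8.7, -9, 13, 0], [-0.2, 8.7, -9, 13, 0]]}}

```text
time_s: 16.7
tcp_pos: [0.5695, 0.2069, 0.2381]
tcp_rot: [0.8, 0.6, 0.0, 0.002]
force: [0.6, -0.9, -0.4]
opening: 0.597
grasp_force: 0.0
```

Call:
{"op": "drive_tool", "data": {"rows": [[-0.2, 0, 0, 0, 0], [-0.2, 0, 0, 0, 0]]}}

```text
time_s: 16.9
tcp_pos: [0.5631, 0.2146, 0.2382]
tcp_rot: [0.796, 0.605, -0.0, -0.001]
force: [0.2, 1.0, -0.1]
opening: 0.6
grasp_force: 0.0
```

```bash
python3 - <<'E'
from h import *
c=cal("wrist");s=ctrl.state();T=s['tcp_pos'];print(s['time_s'],T,s['opening'])
w=viewer.read_camera("wrist");cv2.imwrite("pics/w8.png",w)
hsv=cv2.cvtColor(w,cv2.COLOR_BGR2HSV)
m=cv2.inRange(hsv,(5,200,130),(18,255,255))
n,_,st,ce=cv2.connectedComponentsWithStats(m)
for i in range(1,n):
    if st[i,4]>60: print(st[i],ce[i],onz(c,*ce[i],.088))
X=[.5645,.2775,.088];print(proj(c,X));u,v=proj(c,X).astype(int)
m=cv2.inRange(hsv,(22,150,130),(34,255,255));n,_,st,ce=cv2.connectedComponentsWithStats(m)
for i in range(1,n):
    if st[i,4]>60: print("yellow",st[i],ce[i],onz(c,*ce[i],.155))
cv2.imwrite("pics/crop8.png",w[60:300,120:480])
E
```

```text
16.9 [0.56312521 0.21459897 0.23823777] 0.6004219775629323
[296 150  23  24 415] [306.84096386 161.52048193] [0.56517197 0.27664549 0.088     ]
[305.88629729 160.80746978]
yellow [138  63  19  21 318] [147.01886792  73.06289308] [0.47938148 0.36379757 0.155     ]
yellow [162 149  31  32 771] [177.19455253 164.05058366] [0.47662009 0.30129288 0.155     ]
```

View pics/crop8.png

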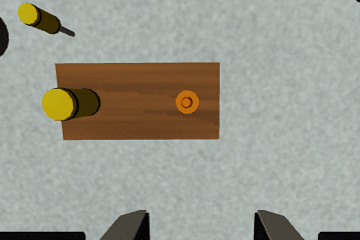

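The orange pin is at wrist (307,161), which gives (0.565, 0.277), and the punch stands back in its hole at (177,164). Next I grip the stud with the fingertips just above the collar.

Call:
{"op": "drive_tool", "data": {"rows": [[0.2, 0.2, 4, 0, 0], [0.2, 0.2, 6.25, 0, 0], [0.2, 0.2, 6.25, 0, 0], [0.2, 0.2, 6.25, -5, 0], [0.2, 0.2, 6.25, -10, 0], [0.2, 0.2, 6.25, -12.5, 0], [0.2, 0.2, 6.25, -14, 0], [0.2, 0.2, 6.25, -14.7, 0], [0.2, 0.2, 6.25, -14.7, 0], [0.2, 0.2, 6.25, -14.7, 0]]}}

```text
time_s: 17.95
tcp_pos: [0.5674, 0.2766, 0.0932]
tcp_rot: [0.797, 0.604, 0.002, 0.0]
force: [0.7, -0.4, 0.6]
opening: 0.403
grasp_force: 0.0
```

Call:
{"op": "drive_tool", "data": {"rows": [[0.2, 0, 0, 0, 0], [1, 0, 0, 0, 0], [1, 0, 0, 0, 0], [1, 0, 0, 0, 0], [1, 0, 0, 0, 0], [1, 0, 0, 0, 0], [1, 0, 0, 0, 0]], "grip_force": 40}}

```text
time_s: 18.65
tcp_pos: [0.5666, 0.2757, 0.0916]
tcp_rot: [0.797, 0.604, 0.0, -0.0]
force: [0.9, 0.1, 1.3]
opening: 0.091
grasp_force: 40.0
```

Call:
{"op": "drive_tool", "data": {"rows": [[1, 0, 0, 1, 0], [1, 0, 0, 3, 0], [1, 0, 0, 6, 0], [1, 0, 0, 10, 0], [1, 0, 0, 15, 0], [1, 0, 0, 20, 0], [1, 0, 0, 20, 0], [1, 0, 0, 20, 0]]}}

```text
time_s: 19.45
tcp_pos: [0.5668, 0.2762, 0.2935]
tcp_rot: [0.797, 0.604, 0.002, 0.0]
force: [0.1, 0.2, -1.1]
opening: 0.094
grasp_force: 40.0
```

Call:
{"op": "drive_tool", "data": {"rows": [[1, -0.5, -4, 0, 0], [1, -1.2, -9, 0, 0], [1, -2, -14, 0, 0], [1, -2.8, -19, 0, 0], [1, -3.6, -24, 0, 0], [1, -4.5, -29, 0, 0], [1, -5.5, -33, 0, 0], [1, -6.2, -35, 0, 0], [1, -6.6, -36, 0, 0], [1, -6.6, -36, 0, 0], [1, -6.6, -36, 0, 0], [1, -6.6, -36, 0, 0]]}}

```text
time_s: 20.65
tcp_pos: [0.5009, -0.082, 0.2914]
tcp_rot: [0.796, 0.605, 0.0, -0.001]
force: [-0.0, 0.7, -0.1]
opening: 0.091
grasp_force: 40.0
```

```bash
cat > pin.py <<'E'
from h import *
# report pin blob and hole in wrist and side
def blob(im,x0,y0,r):
    hsv=cv2.cvtColor(im,cv2.COLOR_BGR2HSV); m=cv2.inRange(hsv,(3,200,90),(15,255,255))
    k=np.zeros_like(m);x0,y0=int(x0),int(y0);k[max(0,y0-r):y0+r,max(0,x0-r):x0+r]=1;m=m*k
    n,_,st,ce=cv2.connectedComponentsWithStats(m)
    return [(list(map(int,st[i])),ce[i].round(1)) for i in range(1,n) if st[i,4]>15]
s=ctrl.state();T=s['tcp_pos'];print(s['time_s'],T,s['tcp_rot'].round(3),s['opening'],s['force'])
for n in ("wrist","side"):
    c=cal(n);im=viewer.read_camera(n);cv2.imwrite(f"pics/p_{n}_{int(s['time_s']*100)}.png",im)
    for d in (-.0066,-.0306): print(n,"pred",d,proj(c,T+[0,0,d]).round(1))
    print(blob(im,*proj(c,T+[0,0,-.015]),45))
E
python3 pin.py
```

```text
20.65 [ 0.50091889 -0.08203376  0.29135254] [ 0.796  0.605  0.    -0.001] 0.09100852081633483 [-0.01162652  0.74067365 -0.13342345]
wrist pred -0.0066 [323.  280.4]
wrist pred -0.0306 [322.8 266.1]
[([306, 260, 31, 10, 69], array([321.5, 263.6])), ([313, 273, 18, 29, 301], array([320.9, 284.3]))]
side pred -0.0066 [397.2 220.8]
side pred -0.0306 [395.4 236.8]
[([389, 205, 17, 32, 222], array([397.5, 221.4]))]
```

```bash
cat > rel.py <<'E'
from h import *
import glob,sys
tag=sys.argv[1]; w=cv2.imread(f"pics/p_wrist_{tag}.png");sd=cv2.imread(f"pics/p_side_{tag}.png");c=cal("wrist");b=cal("side");T=ctrl.state()['tcp_pos']
def dark(im,x,y,r,th):
    x,y=int(round(x)),int(round(y));g=im.astype(int).max(2)[y-r:y+r+1,x-r:x+r+1]; W=np.clip(th-g,0,None).astype(float); yy,xx=np.mgrid[y-r:y+r+1,x-r:x+r+1]
    return (xx*W).sum()/W.sum(),(yy*W).sum()/W.sum(),(W>0).sum()
H=[.5007,-.082,.189];p=proj(c,H);print("hole pred",p,proj(b,H),"dark",dark(w,*p,10,110))
def rows(im,x,y0,y1):
    hsv=cv2.cvtColor(im,cv2.COLOR_BGR2HSV)[:,x-28:x+28]
    m=cv2.inRange(hsv,(3,170,60),(15,255,255))
    for y in range(y0,y1):
        q=np.where(m[y])[0]
        if len(q): print(y,q.min()+x-28,q.max()+x-28,(q.min()+q.max())/2+x-28,len(q))
print("side");u,v=proj(b,T);rows(sd,int(u),int(v)-14,int(v)+30)
print("wrist");u,v=proj(c,T-[0,0,.03]);rows(w,int(u),int(v)-20,int(v)+40)
E
python3 rel.py 2065
```

```text
hole pred [322.01858748 236.88952195] [390.10428146 280.92059594] dark (np.float64(321.1720920588845), np.float64(236.19925357661208), np.int64(125))
side
204 399 399 399.0 1
205 398 401 399.5 4
206 398 402 400.0 5
207 398 402 400.0 5
208 398 402 400.0 5
209 398 402 400.0 5
210 398 402 400.0 5
211 398 402 400.0 5
212 398 402 400.0 5
213 398 402 400.0 5
214 397 402 399.5 6
215 397 401 399.0 5
216 397 401 399.0 5
217 397 402 399.5 6
218 389 403 396.0 9
219 389 403 396.0 10
220 389 406 397.5 14
221 389 405 397.0 17
222 390 405 397.5 16
223 392 404 398.0 13
224 393 402 397.5 10
225 393 400 396.5 8
226 393 400 396.5 8
227 393 399 396.0 7
228 393 399 396.0 7
229 393 399 396.0 7
230 393 399 396.0 7
231 393 399 396.0 7
232 393 398 395.5 6
233 393 398 395.5 6
234 393 398 395.5 6
235 393 398 395.5 6
236 394 397 395.5 4
wrist
260 319 323 321.0 5
261 317 325 321.0 9
262 315 327 321.0 13
263 314 329 321.5 16
264 313 331 322.0 7
265 311 332 321.5 6
266 309 334 321.5 5
267 307 335 321.0 5
268 307 336 321.5 3
269 306 336 321.0 3
272 311 332 321.5 3
273 313 323 318.0 6
274 313 325 319.0 10
275 313 327 320.0 13
276 313 328 320.5 15
277 313 329 321.0 17
278 314 329 321.5 16
279 314 329 321.5 16
280 313 329 321.0 17
281 313 329 321.0 17
282 313 329 321.0 17
283 313 329 321.0 17
284 313 329 321.0 17
285 313 329 321.0 17
286 313 329 321.0 17
287 313 329 321.0 17
288 313 329 321.0 17
289 313 329 321.0 17
290 313 330 321.5 12
291 313 330 321.5 8
292 313 330 321.5 7
293 312 330 321.0 6
294 312 330 321.0 6
295 313 330 321.5 5
296 313 330 321.5 5
297 313 329 321.0 4
298 313 329 321.0 5
299 315 328 321.5 4
300 315 327 321.0 4
301 317 325 321.0 4
302 319 319 319.0 1
```

Call:
{"op": "drive_tool", "data": {"rows": [[1, 0, -0.04, -2, 0], [1, 0, -0.04, -4.5, 0], [1, 0, -0.04, -6, 0], [1, 0, -0.04, -6.6, 0], [1, 0, -0.04, -6.6, 0], [1, 0, -0.04, -6.6, 0]]}}

```text
time_s: 21.35
tcp_pos: [0.5013, -0.0843, 0.2263]
tcp_rot: [0.797, 0.604, 0.001, 0.0]
force: [1.1, -0.4, -0.4]
opening: 0.089
grasp_force: 40.0
```

```bash
python3 pin.py | tee o.txt; f=$(ls -t pics/p_side_* | head -1); python3 rel.py $(echo $f | sed 's/.*_\([0-9]*\).png/\1/') | awk '/side|hole|dark/ {print} /^2[4-9]/ {print}' | head -48
```

```text
21.35 [ 0.50131703 -0.08427196  0.22625314] [0.797 0.604 0.001 0.   ] 0.08858753869136796 [ 1.08485691 -0.39235546 -0.37379192]
wrist pred -0.0066 [323.  280.4]
wrist pred -0.0306 [322.7 266. ]
[([306, 261, 31, 9, 71], array([320.9, 263.9])), ([313, 273, 18, 29, 303], array([320.9, 284.5]))]
side pred -0.0066 [393.5 263.5]
side pred -0.0306 [391.8 277.8]
[([387, 250, 14, 29, 175], array([394. , 264.7]))]
hole pred [320.61209294 259.14974831] [390.10428146 280.92059594] dark (np.float64(319.4766081871345), np.float64(256.36525341130607), np.int64(153))
side
249 395 396 395.5 2
250 395 398 396.5 4
251 394 398 396.0 5
252 394 398 396.0 5
253 394 398 396.0 5
254 394 398 396.0 5
255 394 398 396.0 5
256 394 398 396.0 5
257 394 398 396.0 5
258 394 397 395.5 4
259 393 397 395.0 5
260 393 398 395.5 6
261 393 398 395.5 6
262 386 399 392.5 9
263 387 400 393.5 10
264 387 400 393.5 14
265 389 400 394.5 12
266 390 398 394.0 9
267 390 396 393.0 7
268 390 395 392.5 6
269 390 395 392.5 6
270 390 395 392.5 6
271 390 395 392.5 6
272 390 395 392.5 6
273 389 395 392.0 7
274 389 395 392.0 7
275 389 395 392.0 7
276 390 395 392.5 6
277 390 394 392.0 5
278 391 393 392.0 3
260 319 323 321.0 5
261 317 325 321.0 9
262 314 327 320.5 14
263 313 329 321.0 17
264 312 331 321.5 8
265 310 332 321.0 7
266 308 334 321.0 7
267 307 335 321.0 5
268 307 336 321.5 3
269 306 336 321.0 3
270 332 332 332.0 1
271 332 332 332.0 1
272 332 332 332.0 1
273 313 322 317.5 5
274 313 325 319.0 10
275 313 327 320.0 13
```

Call:
{"op": "drive_tool", "data": {"rows": [[1, -0.03, 0.18, 0, 0], [1, -0.03, 0.18, 0, 0], [1, -0.03, 0.18, 0, 0], [1, -0.03, 0.18, 0, 0]]}}

```text
time_s: 21.85
tcp_pos: [0.5003, -0.083, 0.2256]
tcp_rot: [0.797, 0.604, 0.0, 0.0]
force: [-0.7, -0.2, 0.3]
opening: 0.094
grasp_force: 40.0
```

```bash
python3 pin.py | tee o.txt; f=$(ls -t pics/p_side_* | head -1); python3 rel.py $(echo $f | sed 's/.*_\([0-9]*\).png/\1/') | awk '/hole|dark/ {print} /^27/ {print}' | head -9
python3 - <<'E'
import cv2,glob,os
f=max(glob.glob('pics/p_wrist_*'),key=os.path.getmtime);w=cv2.imread(f)
print(w[244:266,305:338].max(2))
E
```

```text
21.85 [ 0.50030955 -0.0829934   0.22561104] [0.797 0.604 0.    0.   ] 0.09427773896605249 [-0.69002773 -0.21885656  0.27153359]
wrist pred -0.0066 [323.  280.4]
wrist pred -0.0306 [322.8 266. ]
[([306, 261, 31, 9, 68], array([320.9, 263.9])), ([313, 273, 18, 29, 307], array([320.9, 284.5]))]
side pred -0.0066 [392.3 263.5]
side pred -0.0306 [390.7 277.9]
[([385, 250, 15, 29, 176], array([392.7, 264.9]))]
hole pred [322.99016078 261.34474996] [390.10428146 280.92059594] dark (np.float64(321.9310278393218), np.float64(257.43271361140546), np.int64(134))
270 388 394 391.0 7
271 388 394 391.0 7
272 388 394 391.0 7
273 388 394 391.0 7
274 388 394 391.0 7
275 388 394 391.0 7
276 388 393 390.5 6
277 389 393 391.0 5
[[194 194 191 191 189 188 193 186 190 188 188 187 191 190 190 191 193 193
  193 191 192 194 195 194 187 153 157 159 158 149 175 192 188]
 [194 191 193 194 191 189 188 188 190 190 187 188 190 190 189 192 192 194
  195 192 192 193 195 193 196 196 193 182 195 192 192 189 189]
 [193 192 194 194 191 192 191 190 189 189 192 189 189 189 186 188 190 191
  189 193 192 191 193 190 196 191 
[... 1932 characters left out ...]
9 193 193 193]
 [192 193 192 189 191 193 189 165 148  58  39  37  90 136 126 118 114 105
   96  93  64  31  13  29  88 151 184 194 194 189 191 190 192]
 [193 192 191 193 191 194 188 164 146  71 105 139 131 127 123 119 116 117
  114 108 111 106  68  76 139 145 185 193 193 192 191 191 191]
 [190 191 195 195 196 193 192 168 137 126 148 177 176 173 176 169 175 192
  189 185 188 182 147  96 102 136 198 195 193 194 197 193 191]
 [184 187 190 190 193 191 187 153 145 170 222 236 232 234 232 233 233 232
  232 232 233 234 235 208 134  95 131 192 193 196 191 194 192]
 [185 182 187 186 181 158 145 169 221 232 230 228 228 229 227 229 228 228
  228 227 227 228 231 231 232 179  99  93 144 189 194 194 193]]
```

Call:
{"op": "drive_tool", "data": {"rows": [[1, 0.06, 0.09, 0, 0], [1, 0.06, 0.09, 0, 0], [1, 0.06, 0.09, -0.2, 0], [1, 0.06, 0.09, -0.4, 0], [1, 0.06, 0.09, -0.6, 0], [1, 0.06, 0.09, -0.6, 0]]}}

```text
time_s: 22.55
tcp_pos: [0.5006, -0.0821, 0.2191]
tcp_rot: [0.797, 0.604, -0.0, -0.0]
force: [0.9, -0.6, -0.8]
opening: 0.092
grasp_force: 40.0
```

Call:
{"op": "drive_tool", "data": {"rows": [[1, 0, 0, -0.1, 0], [1, 0, 0, -0.2, 0], [1, 0, 0, -0.2, 0]]}}

```text
time_s: 22.85
tcp_pos: [0.5008, -0.082, 0.2174]
tcp_rot: [0.797, 0.604, -0.0, -0.0]
force: [-0.8, -0.3, -0.8]
opening: 0.091
grasp_force: 40.0
```

Call:
{"op": "drive_tool", "data": {"rows": [[1, 0, 0, -0.1, 0], [1, 0, 0, -0.2, 0], [1, 0, 0, -0.3, 0], [1, 0, 0, -0.4, 0], [1, 0, 0, -0.4, 0]]}}

```text
time_s: 23.35
tcp_pos: [0.5008, -0.082, 0.2133]
tcp_rot: [0.797, 0.604, -0.0, -0.0]
force: [0.3, -0.6, -0.2]
opening: 0.091
grasp_force: 40.0
```

Call:
{"op": "drive_tool", "data": {"rows": [[1, 0, 0, -0.1, 0], [1, 0, 0, -0.2, 0], [1, 0, 0, -0.3, 0], [1, 0, 0, -0.4, 0], [1, 0, 0, -0.4, 0]]}}

```text
time_s: 23.85
tcp_pos: [0.5008, -0.0821, 0.2093]
tcp_rot: [0.797, 0.604, -0.0, -0.0]
force: [0.2, -0.7, 0.1]
opening: 0.095
grasp_force: 40.0
```

The foot is about 10 mm in without any force. Next come the lips, pressed slowly.

Call:
{"op": "drive_tool", "data": {"rows": [[1, 0, 0, 0, 0], [1, 0, 0, -0.15, 0], [1, 0, 0, -0.3, 0], [1, 0, 0, -0.45, 0], [1, 0, 0, -0.6, 0], [1, 0, 0, -0.6, 0]], "grip_force": 55}}

```text
time_s: 24.45
tcp_pos: [0.5007, -0.082, 0.2032]
tcp_rot: [0.797, 0.604, -0.0, -0.0]
force: [-0.2, 0.1, -0.9]
opening: 0.092
grasp_force: 55.0
```

Call:
{"op": "drive_tool", "data": {"rows": [[1, 0, 0, -0.1, 0], [1, 0, 0, -0.2, 0], [1, 0, 0, -0.3, 0], [1, 0, 0, -0.4, 0], [1, 0, 0, -0.4, 0]]}}

```text
time_s: 24.95
tcp_pos: [0.5012, -0.0821, 0.1998]
tcp_rot: [0.797, 0.604, 0.0, 0.0]
force: [0.4, -0.1, 2.5]
opening: 0.089
grasp_force: 55.0
```

Call:
{"op": "drive_tool", "data": {"rows": [[1, 0, 0, -0.1, 0], [1, 0, 0, -0.2, 0], [1, 0, 0, -0.3, 0], [1, 0, 0, -0.3, 0]]}}

```text
time_s: 25.35
tcp_pos: [0.5014, -0.0822, 0.197]
tcp_rot: [0.797, 0.604, 0.0, 0.001]
force: [-0.9, -1.0, 5.0]
opening: 0.086
grasp_force: 55.0
```

```bash
python3 pin.py | tee o.txt; f=$(ls -t pics/p_side_* | head -1); python3 rel.py $(echo $f | sed 's/.*_\([0-9]*\).png/\1/') | awk '/wrist/ {exit} {print}'
```

```text
25.35 [ 0.50137813 -0.0821733   0.1969666 ] [0.797 0.604 0.    0.001] 0.0855435924428234 [-0.87233614 -0.97821813  4.95157486]
wrist pred -0.0066 [322.9 280.4]
wrist pred -0.0306 [322.7 266. ]
[([306, 262, 31, 8, 57], array([321.6, 264.3])), ([313, 273, 17, 30, 308], array([321.2, 284.9]))]
side pred -0.0066 [390.7 280.1]
side pred -0.0306 [389.1 293.8]
[([383, 267, 16, 18, 107], array([392. , 277.3]))]
hole pred [321.68187745 279.4984343 ] [390.10428146 280.92059594] dark (np.float64(324.86306306306307), np.float64(280.95771771771774), np.int64(167))
side
267 392 394 393.0 3
268 392 395 393.5 4
269 391 395 393.0 5
270 391 395 393.0 5
271 391 395 393.0 5
272 391 395 393.0 5
273 391 395 393.0 5
274 391 395 393.0 5
275 391 394 392.5 4
276 391 394 392.5 4
277 391 395 393.0 5
278 390 395 392.5 6
279 383 396 389.5 9
280 384 396 390.0 9
281 384 398 391.0 15
282 385 397 391.0 13
283 387 396 391.5 10
284 390 392 391.0 3
```

Call:
{"op": "drive_tool", "data": {"rows": [[1, 0, 0, -0.05, 0], [1, 0, 0, -0.1, 0], [1, 0, 0, -0.15, 0], [1, 0, 0, -0.15, 0]]}}

```text
time_s: 25.85
tcp_pos: [0.5014, -0.0822, 0.1969]
tcp_rot: [0.797, 0.604, 0.0, 0.001]
force: [-3.3, -0.4, 13.5]
opening: 0.087
grasp_force: 55.0
```

Call:
{"op": "drive_tool", "data": {"rows": [[1, 0, 0, -0.05, 0], [1, 0, 0, -0.1, 0], [1, 0, 0, -0.15, 0], [1, 0, 0, -0.15, 0]]}}

```text
time_s: 26.25
tcp_pos: [0.5015, -0.0822, 0.1967]
tcp_rot: [0.797, 0.604, 0.0, 0.002]
force: [-5.7, -0.5, 20.6]
opening: 0.091
grasp_force: 55.0
```

The stop is firm at TCP 0.1967 (collar underside ≈0.190). To verify it is truly seated, I'll measure the head's top height independently from its known 220 mm diameter.

```bash
python3 - <<'E'
from h import *
from scipy.optimize import least_squares
cw=cal("wrist")
# wrist pose at w1: rebuild from tcp pose, camera fixed to tool
from scipy.spatial.transform import Rotation as Ro
s=ctrl.state();Rt=Ro.from_quat(s['tcp_rot']).as_matrix();T=s['tcp_pos'];K,R,t=cw
Rc=R@Rt; tc=R@T+t     # cam = Rc*(tool pt)+tc
R1=Ro.from_quat([.797778676,.602950005,-.000684503,.0000839]).as_matrix();T1=np.array([.47888338,-.15139174,.35425868])
Rw=Rc@R1.T; c1=(K,Rw,tc-Rw@T1)
print("cam1",(-c1[1].T@c1[2]).round(3))
for n,c in (("pics/w1.png",c1),("pics/side0.png",cal("side")),("pics/scene0.png",cal("scene"))):
    im=cv2.imread(n);hsv=cv2.cvtColor(im,cv2.COLOR_BGR2HSV)
    # disc edge: radial search for strongest gradient about predicted rim
    g=cv2.GaussianBlur(im,(3,3),0).astype(float)
    C0=np.array([.561,-.128]); 
    def edge(z,C):
        P=[]
        for th in np.linspace(0,2*np.pi,180,endpoint=False):
            rr=np.arange(.098,.122,.0004)
            px=np.array([proj(c,[C[0]+r*np.cos(th),C[1]+r*np.sin(th),z]) for r in rr]).astype(np.float32)
            v=cv2.remap(im,px[None,:,0],px[None,:,1],cv2.INTER_LINEAR)[0].astype(float)
            d=np.abs(v[4:]-v[:-4]).sum(1);i=d.argmax()
            if d[i]>80:P.append(px[i+2])
        return np.array(P)
    for z0 in (.189,):
        C=C0
        for k in range(3):
            P=edge(z0,C)
            W=np.array([onz(c,*p,z0)[:2] for p in P])
            C=least_squares(lambda q:np.hypot(*(W-q[:2]).T)-q[2],[*C,.11],loss="soft_l1",f_scale=.0007).x[:2]
    def f(q): 
        W=np.array([onz(c,*p,q[2])[:2] for p in P]);return (np.hypot(*(W-q[:2]).T)-.11)
    r=least_squares(f,[*C,.189],loss="soft_l1",f_scale=.0007)
    print(n,len(P),r.x.round(4),"rms mm",1e3*np.median(abs(f(r.x))))
E
```

```text
cam1 [ 0.497 -0.085  0.52 ]
pics/w1.png 178 [ 0.5636 -0.1337  0.1876] rms mm 0.08151199964168132
pics/side0.png 120 [ 0.5653 -0.1321  0.1881] rms mm 0.27491485362617085Traceback (most recent call last):
  File "<stdin>", line 30, in <module>
    return func(*args, **kwargs)
    vector_fun = VectorFunction(
        fun_wrapped,
    ...<6 lines>...
        workers=workers
    )
    self._update_fun()
    ~~~~~~~~~~~~~~~~^^
    self.f = self.fun_wrapped(xp_copy(self.x))
             ~~~~~~~~~~~~~~~~^^^^^^^^^^^^^^^^^
    return np.atleast_1d(self.fun(x))
                         ~~~~~~~~^^^
    return self.f(x, *self.args, **self.kwargs)
           ~~~~~~^^^^^^^^^^^^^^^^^^^^^^^^^^^^^^
  File "<stdin>", line 30, in <lambda>
ValueError: operands could not be broadcast together with shapes (0,) (2,)
```

The head top is ≈0.188, so the collar is home within measuring error. I'll release and press squarely on top of the stud with shut fingers, which also measures its height (it should be ≈0.2095).

Call:
{"op": "drive_tool", "data": {"rows": [[1, 0, 0, 0.2, 0], [1, 0, 0, 0.3, 0], [0.2, 0, 0, 0.3, 0], [0.2, 0, 0, 0.3, 0], [0.2, 0, 0, 0.3, 0], [0.2, 0, 0, 1.5, 0], [0.2, 0, 0, 3.5, 0], [1, 0, 0, 3.5, 0], [1, 0, 0, 3.5, 0], [1, 0, 0, 3.5, 0], [1, 0, 0, 3.5, 0], [1, 0, 0, 3.5, 0]], "grip_force": 20}}

```text
time_s: 27.45
tcp_pos: [0.5005, -0.082, 0.2279]
tcp_rot: [0.797, 0.604, -0.0, -0.0]
force: [0.8, 0.2, 0.0]
opening: 0.027
grasp_force: 0.0
```

Call:
{"op": "drive_tool", "data": {"rows": [[1, 0, 0, -0.5, 0], [1, 0, 0, -1, 0], [1, 0, 0, -1.3, 0], [1, 0, 0, -1.3, 0], [1, 0, 0, -1.3, 0]]}}

```text
time_s: 27.95
tcp_pos: [0.5008, -0.082, 0.2154]
tcp_rot: [0.797, 0.604, -0.0, -0.0]
force: [-0.6, -0.6, 0.8]
opening: 0.001
grasp_force: 0.0
```

Call:
{"op": "drive_tool", "data": {"rows": [[1, 0, 0, -0.1, 0], [1, 0, 0, -0.2, 0], [1, 0, 0, -0.3, 0], [1, 0, 0, -0.3, 0]]}}

```text
time_s: 28.35
tcp_pos: [0.5008, -0.082, 0.2124]
tcp_rot: [0.797, 0.604, -0.0, -0.0]
force: [0.3, -0.2, 0.2]
opening: 0.004
grasp_force: 0.0
```

Call:
{"op": "drive_tool", "data": {"rows": [[1, 0, 0, -0.1, 0], [1, 0, 0, -0.2, 0], [1, 0, 0, -0.3, 0], [1, 0, 0, -0.3, 0]]}}

```text
time_s: 28.75
tcp_pos: [0.5019, -0.082, 0.2117]
tcp_rot: [0.797, 0.604, 0.001, 0.001]
force: [-1.0, 0.5, 11.9]
opening: 0.003
grasp_force: 5.8
```

Call:
{"op": "drive_tool", "data": {"rows": [[1, -0.05, 0, -0.1, 0], [1, -0.05, 0, -0.2, 0], [1, -0.05, 0, -0.3, 0], [1, -0.05, 0, -0.3, 0]]}}

```text
time_s: 29.15
tcp_pos: [0.502, -0.082, 0.2113]
tcp_rot: [0.797, 0.604, 0.001, 0.003]
force: [-7.6, 0.2, 25.8]
opening: 0.003
grasp_force: 12.6
```

Call:
{"op": "drive_tool", "data": {"rows": [[1, 0, 0, -0.1, 0], [1, 0, 0, -0.2, 0], [1, 0, 0, -0.2, 0]]}}

```text
time_s: 29.45
tcp_pos: [0.5022, -0.0819, 0.211]
tcp_rot: [0.797, 0.604, 0.001, 0.003]
force: [-9.2, -0.2, 35.0]
opening: 0.002
grasp_force: 17.5
```

It's a firm stop at stud-top height ≈0.211. To settle whether that means "home", I'll touch the bare head lightly with the shut fingers to get its height in the same measure (home means ≈0.190).

Call:
{"op": "drive_tool", "data": {"rows": [[1, 0, 0, 1, 0], [1, 0, 0, 3, 0], [1, 3.9, -3.2, 3, 0], [1, 3.9, -3.2, 3, 0], [1, 3.9, -3.2, 0, 0], [1, 3.9, -3.2, -0.8, 0], [1, 3.9, -3.2, -0.8, 0], [1, 3.9, -3.2, -0.8, 0]]}}

```text
time_s: 30.25
tcp_pos: [0.5396, -0.1138, 0.1969]
tcp_rot: [0.797, 0.604, 0.0, 0.0]
force: [-0.3, 0.1, 0.4]
opening: 0.009
grasp_force: 0.0
```

Call:
{"op": "drive_tool", "data": {"rows": [[1, 0, 0, -0.2, 0], [1, 0, 0, -0.4, 0], [1, 0, 0, -0.5, 0], [1, 0, 0, -0.5, 0]]}}

```text
time_s: 30.65
tcp_pos: [0.5393, -0.1141, 0.1916]
tcp_rot: [0.797, 0.604, -0.0, 0.0]
force: [0.0, -0.1, 0.3]
opening: 0.002
grasp_force: 0.0
```

Call:
{"op": "drive_tool", "data": {"rows": [[1, 0, 0, -0.1, 0], [1, 0, 0, -0.1, 0]]}}

```text
time_s: 30.85
tcp_pos: [0.5393, -0.114, 0.1904]
tcp_rot: [0.797, 0.604, -0.0, -0.0]
force: [0.1, -1.0, -0.5]
opening: 0.006
grasp_force: 0.0
```

Call:
{"op": "drive_tool", "data": {"rows": [[1, 0, 0, -0.1, 0], [1, 0, 0, -0.2, 0], [1, 0, 0, -0.3, 0], [1, 0, 0, -0.3, 0]]}}

```text
time_s: 31.25
tcp_pos: [0.5394, -0.1141, 0.1903]
tcp_rot: [0.797, 0.604, -0.0, 0.001]
force: [-4.7, -0.5, 14.5]
opening: 0.006
grasp_force: 7.3
```

Head top is 0.1903, so the plate is at 0.1908, equal to the collar underside at 0.1907. The pin is fully home. I'll retreat and do a last check.

Call:
{"op": "drive_tool", "data": {"rows": [[1, 0, 0, 2, 0], [1, 0, 0, 6, 0], [1, 0, 0, 10, 0], [1, 0, -5, 12, 0], [1, 0, -8, 12, 0], [1, 0, -8, 12, 0], [1, 0, -8, 12, 0]]}}

```text
time_s: 31.95
tcp_pos: [0.539, -0.1947, 0.3071]
tcp_rot: [0.798, 0.603, -0.0, -0.0]
force: [1.0, 0.5, -0.1]
opening: 0.003
grasp_force: 0.0
```

```bash
python3 - <<'E'
from h import *
s=ctrl.state();print(s['time_s'],s['tcp_pos'],s['force'])
b=cal("side");im=viewer.read_camera("side");cv2.imwrite("pics/end.png",im)
hsv=cv2.cvtColor(im,cv2.COLOR_BGR2HSV);m=cv2.inRange(hsv,(3,200,90),(15,255,255))
n,_,st,ce=cv2.connectedComponentsWithStats(m)
print([(st[i].tolist(),ce[i].round(1)) for i in range(1,n) if st[i,4]>40])
for z in (.1908,.2118): print(proj(b,[.5012,-.082,z]))
for l in ("punch_mid","greenware"):
    for q in models.masks_of("side",l): print(l,round(q["conf"],2),np.round(q["rect"],1))
E
```

```text
31.95 [ 0.53901982 -0.19469116  0.30708142] [ 0.98179513  0.46109345 -0.05833418]
[([384, 267, 15, 18, 168], array([391.3, 276.6]))]
[390.5316424  279.79068796]
[391.97673583 267.36839291]
punch_mid 0.78 [258.  221.8  10.7  41.5]
punch_mid 0.67 [279.6 211.9  13.5  28.7]
greenware 0.65 [214.8 229.1  28.3  46.1]
```

The pin is upright in the hole, the punch is back in the block, and the cup hasn't moved.

```bash
python3 -c "
from bench import ctrl
print(ctrl.job_done())"
```

```text
the job is handed in; nothing more can be done
None
```

The job is handed in at about 32 s: the stub is pushed to about 31 mm below the head's top, the punch is back in its hole, the orange pin's collar is home to within about 0.1 mm and the cup is untouched, but I viewed 11 pictures against the limit of 10, and the highest force I read was 35 N, on the stud in the last seating check.

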